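Walk the lamp power supply home against its rear stop

ROBOT

A 6-joint arm with a two-finger parallel gripper is mounted at the origin on the work surface. World frame = base frame: x ahead of the robot, y to its left, z up, the work surface at z = 0. Lengths are in mm, angles in rad, forces in N, time in s.
With the tool pointing down it reaches from about 350 to 975 mm from the base axis. Payload 7.1 kg.
Tool frame: the origin (TCP) lies at the very end of the fingers, on their centre line; the grasp point (between the pads) lies 19 mm behind it; z points along the fingers, y is the direction in which the jaws open and shut (so a half turn about z gives the same grasp; the last joint's range is limited). The gripper opens to 88 mm and grips with 3 to 60 N. Pads are 20 mm wide; open, the fingers measure 115 mm over their backs; the gripper's body (75 mm by 178 mm) begins 61 mm behind the grasp point.
Start: joints at [1.094, 0.423, 1.63, -0, 1.089, -0.019], TCP at [276.202, 560.64, 222.675] pointing down, gripper open.
Joint ranges: [-3, 3], [-0.9, 2.11], [0.09, 2.58], [-1.31, 4.45], [0.11, 2.69], [-2.54, 2.54]. Speed limits (rad/s): [2.39, 2.39, 3.01, 3.14, 3.14, 3.14].

INTERFACE

Orientations are given as a rotation vector (axis times angle).
In Python, from workcell import monitor, vision, order, find_in, regions_of, place_of gives the robot as it stands. The module is installed in compiled form; this text tells all that it offers.
- The arm moves only by the tool carry_out, never from a script. Its argument "targets" is a list of rows, each a list of 3 entries, a list of its own where there are three numbers: the turn, a rotation vector about the world's x, y, z in degrees, then the shift along the world's x, y, z in mm, then the finger opening in mm, from 0 to 87.8. In form: [[[rx, ry, rz], [x, y, z], hand], ...]. A call has 1 to 10 rows; each row is the pose to reach, as a shift and turn from the pose commanded when the call began; what a row does not reach only later rows make up. A row lasts 1/12 s, in which the tool goes at most 41.7 mm and 7.16 degrees, less where a joint would pass 70% of its speed; a pose out of reach is approached as far as the arm can. A call with a gripper value outside its range is refused whole. The fingers move at their own pace and stop on an object; the grip force is fixed at half the most. Time passes only in rows, so rows that repeat a pose let the fingers close. It gives the time, the measured TCP pose, the force and the opening at its end, in the units of the state.
- monitor.get_obs(): the state, without advancing time (a new reading comes with each control period).
- vision.get_image(name): name is "side" or "top"; returns the picture (420x560x3 uint8, red, green, blue); there is no depth.
- vision.camera_model(name): a dict with "K" (3x3 intrinsics, pixels), "rvec" (rotation vector, rad) and "tvec" (3), from world to camera coordinates, as OpenCV has them. Camera axes: x right, y down, z forward; pixel columns grow to the right and rows downward; lengths in mm; the calibration is good to about 2 mm. A picture is of the moment at which its call begins. camera_model takes no time and is no camera call.
- order.close_job(): hands the job in, once; it reports no verdict.
Trained networks look in the newest picture that a camera, given by its name, has taken for a name from the list of things; names that differ only in an ending like _2 or _b are one class to them, and where a whole thing is asked for, a point or a joint stands for the part that bears it (a point fixed in the world has none). Each returns a list of dicts, best first, with "confidence" (0 to 1); they miss things now and then, are a little off and sometimes report something else, mostly with a low value. They report only what shows in the picture. A call takes as long as a camera call.
- find_in(query, camera): "point" ([x, y, z] in mm, in the coordinates of the camera as it stood for that picture, good to about 4 mm: the middle of the surface that is visible of it).
- regions_of(query, camera): "mask" (420x560 bool, what is visible of it).
- place_of(query, camera): "point" ([x, y, z] in mm, in the coordinates of the camera as it stood for that picture, good to about 4 mm: a listed point, or the origin of a listed thing).
The state is a dict: "t": time; "qpos": joint angles; "qvel": joint speeds; "joint_torque": joint torques, N m; "ee_pos": TCP position; "orientation": TCP orientation; "ft_force": force on the tool from outside, world axes, zero at the start; "moment": the same for the moment, N m; "width": finger opening in mm.
Only numpy, scipy, OpenCV 4.12 (cv2) and the standard library are available. Lean on these libraries where they do the work, as an engineer would, in place of code of your own. Each camera call takes 0.05 s, during which the arm holds its last target.

TASK

Walk the heavy lamp power supply away from the robot to its rear stop by pushing alternate ends of its front panel, so that each end in turn swings ahead by 10 to 20 degrees from square, and finish with its back square and touching both rubber buffers, roughly midway along the stop. The panel is thin: never push it with more than 22 N (an end swings at roughly 10 to 18 N, a straight shove in the middle takes it to the limit or past it), and never let the unit slew more than 25 degrees from square. Feel it come up firmly against a buffer, then take the hand away; leave the slide box, the mouse and the dish where they are.

Things in the scene. Friction and masses are not known exactly. Their poses are not given: they have to be found in the camera images.
- unit_mid (a point): centre of the lamp power supply, a heavy (about 3.3 kg) grey box with a white front panel towards the robot: 100 mm deep (its x axis, from front to back, away from the robot), 240 mm wide (y, to its left), 88 mm high (z up); this point is 44 mm above the bench. Four rubber feet lie 28 mm before and behind and 109 mm left and right of it
- back_left (a point): point on the unit's flat back face, 90 mm to its left (+y) of the middle and 35 mm above the bench, which is to meet the left buffer; axes as the unit's
- back_right (a point): point on the unit's flat back face, 90 mm to its right (-y) of the middle and 35 mm above the bench, which is to meet the right buffer; axes as the unit's
- back_mid (a point): middle of the unit's flat back face, 35 mm above the bench; axes as the unit's
- stop_line (a point): middle of the rear stop, half-way between its two buffers, in the plane of their front faces, 35 mm above the bench. The stop is an aluminium angle 340 mm long, 60 mm high, fixed behind the unit; its x axis points away from the robot, square to the stop, y runs left along it
- stop: the whole fixed rear stop; origin on the bench straight below stop_line, same axes. Its buffers are firm rubber pads 30 mm wide and 30 mm high, centred 90 mm to either side
- unit: the same power supply; origin on the bench below its centre, same axes. Its flat front panel, 50 mm on the -x side, may be pushed 12 to 85 mm above the bench. Pushed squarely 108 mm left or right of the middle, it swings about its feet at the other end at 10 to 18 N: least if the hand eases up a little while loading, most if it bears down. In the middle it needs 18 to 28 N
- slide_box: bystander: loose grey and black slide box, 87 x 97 mm, 34 mm high, on the left of the unit; origin at the centre of its underside
- mouse: bystander: loose black computer mouse, about 105 x 58 mm, 34 mm high, on the right of the unit; origin at the centre of its underside
- dish: bystander: loose round lidded dish, 96 mm across, 22 mm high, on the right of the unit, further away; origin at the centre of its underside

How it is judged (in metres and radians):
On the way, in this order (a step that is already met when the one before it is completed fails the run):
1. one end has been swung ahead: the unit stands more than 0.12 rad (7 degrees) from square with the stop (angle between the x axis of unit_mid and the x axis of stop_line, either way round above 0.12 rad), for 0.05 s.
2. the other end has been swung up to it or past it: the unit is, or passes, within 0.04 rad of square, with the middle of its back less than 70 mm from the buffers' plane (angle between the x axis of unit_mid and the x axis of stop_line, either way round below 0.04 rad and x of back_mid in the frame of stop_line above -0.07 m), for 0.05 s.
3. the unit is felt against the stop: pressed on a buffer with more than 2 N (contact force between unit and stop above 2 N), for 0.1 s.
At the end, for the whole second after the job is handed in: both ends of the unit's back are within 3 mm of the faces of the two buffers, its middle is within 40 mm of the middle of the stop, and it stands level and at rest on the bench (x of each of back_left, back_right in the frame of stop_line above -0.003 m and y of unit_mid in the frame of stop_line between -0.04 and 0.04 m and angle between unit_mid's own z axis and vertical below 0.03 rad and linear speed of unit below 0.005 m/s); the robot touches nothing.
It fails at once if the unit is pushed with more than 22 N (contact force between any of the fingers, the arm and unit above 22 N).
It fails at once if the unit slews more than about 27 degrees (0.48 rad) from square with the stop (angle between the x axis of unit_mid and the x axis of stop_line, either way round above 0.48 rad).
It fails at once if the unit is tipped (angle between unit_mid's own z axis and vertical above 0.1 rad).
It fails at once if a bystander is moved more than 15 mm (distance of any of slide_box, mouse, dish from where it was at the start of the episode above 0.015 m).
It also fails if it takes over 72 s, if anything falls off the work surface, if the arm or the gripper's body presses on something with over 40 N, if the wrist force passes 120 N, or if a joint passes its speed limit or range.

## Working session

There is one attempt and no reset: what is moved stays moved. The work goes in short steps, Python scripts to look and compute and a tool call to move; the robot and the scene stay as the last step left them, time stands still between calls to the robot, and variables do not carry over. Pictures are saved under pics/ and viewed, and the job is handed in when it is done.

Besides the shell and the picture viewer there is one more tool, called after "Emit:" by a JSON object that holds its "method" and its "body". carry_out: Moves the arm, as the interface text tells. Its arguments: {"type":"object","properties":{"targets":{"type":"array","items":{"type":"array"}}},"required":["targets"]}

```bash
mkdir -p pics; cat > h.py <<'E'
import numpy as np, cv2
from workcell import monitor, vision, order, find_in, regions_of, place_of
def cam2w(p,c):
    m=vision.camera_model(c);R=cv2.Rodrigues(np.array(m['rvec'],float))[0]
    return R.T@(np.array(p,float)-np.array(m['tvec'],float).ravel())
def pix2w(u,v,z,c):
    m=vision.camera_model(c);R=cv2.Rodrigues(np.array(m['rvec'],float))[0];K=np.array(m['K'])
    t=np.array(m['tvec'],float).ravel()
    o=-R.T@t; d=R.T@np.linalg.solve(K,[u,v,1]); return o+d*(z-o[2])/d[2]
def w2pix(p,c):
    m=vision.camera_model(c)
    return cv2.projectPoints(np.array(p,float).reshape(-1,3),np.array(m['rvec'],float),np.array(m['tvec'],float),np.array(m['K']),None)[0].reshape(-1,2)
def snap(c,n):
    im=vision.get_image(c); cv2.imwrite(f'pics/{n}.png',im[:,:,::-1]); return im
E
python3 - <<'E'
from h import *
o=monitor.get_obs(); print({k:np.round(v,3) for k,v in o.items()})
for c in('top','side'):
    snap(c,c+'0')
    for q in ('unit','unit_mid','back_left','back_right','back_mid','stop_line','stop','slide_box','mouse','dish'):
        r=place_of(q,c); print(c,q,[(np.round(cam2w(d['point'],c),1).tolist(),round(d['confidence'],2)) for d in r[:2]])
E
```

```text
{'t': np.float64(0.0), 'qpos': array([ 1.094,  0.424,  1.631, -0.   ,  1.089, -0.019]), 'qvel': array([-0.   , -0.001,  0.   , -0.001,  0.001, -0.001]), 'joint_torque': array([ 1.0000e-03, -5.4463e+01, -2.7366e+01,  6.5000e-02,  2.3000e-02,
       -0.0000e+00]), 'ee_pos': array([275.954, 560.151, 221.926]), 'orientation': array([-7.130e-01, -3.059e+00,  2.000e-03]), 'ft_force': array([ 0.562,  0.608, -0.098]), 'moment': array([-0.017, -0.044,  0.042]), 'width': np.float64(87.746)}
top unit [([562.2, 71.5, -2.9], 0.76)]
top unit_mid []
top back_left []
top back_right []
top back_mid []
top stop_line [([700.5, 58.7, 34.0], 0.81), ([663.7, -225.9, 0.3], 0.55)]
top stop [([515.8, -210.4, -3.1], 0.53)]
top slide_box [([658.8, 354.4, -3.4], 0.87)]
top mouse [([516.0, -210.6, -4.6], 0.94)]
top dish [([664.6, -225.6, -0.0], 0.66)]
side unit []
side unit_mid []
side back_left []
side back_right [([603.5, -26.9, 32.2], 0.63), ([562.8, 68.9, -0.1], 0.51)]
side back_mid []
side stop_line [([700.6, 53.9, 33.2], 0.62)]
side stop [([697.0, 51.3, 4.1], 0.57)]
side slide_box [([664.8, 354.5, 2.3], 0.67)]
side mouse [([517.4, -212.5, -3.4], 0.64)]
side dish [([661.0, -222.4, 1.7], 0.59)]
```

View pics/top0.png

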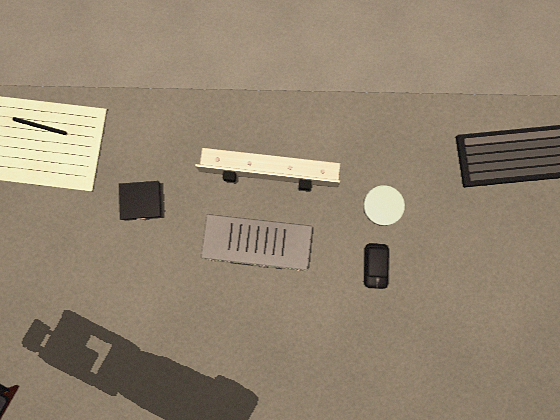

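View pics/side0.png

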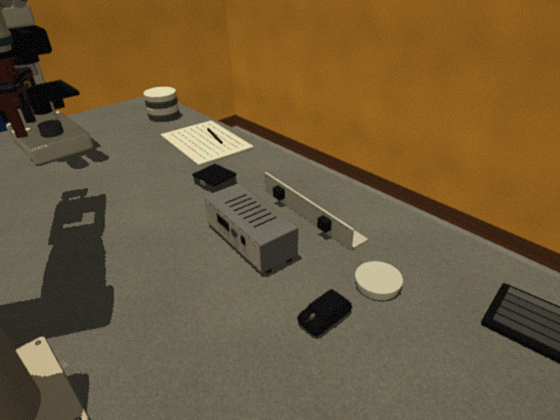

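The top view shows the unit's top outline with corners near (207,215), (312,226), (308,269) and (202,257). The buffers are near (230,176) and (305,185), and the slide box, mouse and dish are well clear of them. Next I'll fit the poses of the unit and the stop.

```bash
cat >> h.py <<'E'
from scipy.optimize import minimize
def boxpts(x,y,th):
    c,s=np.cos(th),np.sin(th);P=[]
    for a in(-50,50):
        for b in(-120,120):
            for z in(3,88): P.append([x+c*a-s*b,y+s*a+c*b,z])
    return np.array(P)
def sil(p,c):
    h=cv2.convexHull(w2pix(boxpts(*p),c).astype(np.float32)); m=np.zeros((420,560),np.uint8)
    S=16; cv2.fillConvexPoly(m,np.round(h*S).astype(np.int32),255,cv2.LINE_AA,4); return m/255.
def fit(masks,p0,occ=None):
    def f(q):
        p=(q[0],q[1],q[2]/200.); e=0
        for c,m in masks.items():
            s=sil(p,c); w=1 if occ is None or c not in occ else occ[c]
            d=np.abs(s-m)*w; e+=d.sum()/m.sum()
        return e
    best=None
    for st in(10,3):
        x0=np.array([p0[0],p0[1],p0[2]*200.]) if best is None else best.x
        sx=np.vstack([x0]+[x0+st*np.eye(3)[i] for i in range(3)])
        best=minimize(f,x0,method='Nelder-Mead',options=dict(initial_simplex=sx,xatol=.02,fatol=1e-5))
    return best.x[0],best.x[1],best.x[2]/200,best.fun
E
python3 - <<'E'
from h import *
M={}
for c in('top','side'):
    vision.get_image(c)
    r=regions_of('unit',c); 
    if r: print(c,r[0]['confidence'],r[0]['mask'].sum()); M[c]=r[0]['mask'].astype(float)
for k in list(M): print(k,np.round(fit({k:M[k]},(562,70,-.12)),4))
if len(M)==2: print(np.round(fit(M,(562,70,-.12)),4))
im=cv2.imread('pics/top0.png'); 
cv2.imwrite('pics/z0.png',cv2.resize(im[140:280,185:350],None,fx=4.5,fy=4.2,interpolation=cv2.INTER_CUBIC))
r=regions_of('stop','top')
for d in r[:3]: 
    m=d['mask']; v,u=np.nonzero(m); print(d['confidence'],m.sum(),u.mean(),v.mean(),cv2.minAreaRect(np.c_[u,v].astype(np.float32)))
E
```

```text
top 0.86 5096
side 0.77 5070
top [ 5.610417e+02  7.052200e+01 -9.030000e-02  3.400000e-02]
side [ 5.648221e+02  7.670070e+01 -1.141000e-01  7.080000e-02]
[ 5.609484e+02  7.129050e+01 -9.880000e-02  1.205000e-01]
0.75 3631 269.1209033324153 167.8733131368769 ((268.35589599609375, 169.87600708007812), (145.1119842529297, 31.467342376708984), 6.499346733093262)
```

View pics/z0.png

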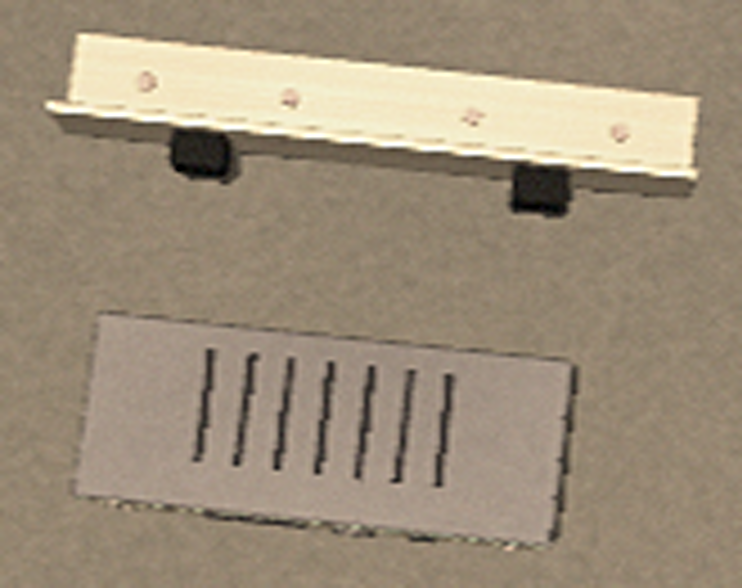

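```bash
python3 - <<'E'
from h import *
g=lambda a,b,z:pix2w(185+(a+.5)/4.5-.5,140+(b+.5)/4.2-.5,z,'top')
A=g(47,102,60);B=g(697,174,60);d=A-B;print(A,B,np.hypot(*d[:2]),np.arctan2(-d[0],d[1]),(A+B)/2)
for z in(20,50):
  A=g(200,178,z);B=g(541,213,z);d=A-B;print(z,A,B,np.hypot(*d[:2]),np.arctan2(-d[0],d[1]),(A+B)/2)
m=vision.camera_model('top');print(-cv2.Rodrigues(np.array(m['rvec']))[0].T@np.array(m['tvec']))
# unit top corners
C=[g(98,312,88),g(575,360,88),g(550,545,88),g(76,495,88)]
for c in C: print(c)
print(np.mean(C,0)); 
for i,j in((0,1),(3,2)): d=C[i]-C[j];print(np.hypot(*d[:2]),np.arctan2(-d[0],d[1]))
im=cv2.imread('pics/side0.png'); 
cv2.imwrite('pics/z1.png',cv2.resize(im[160:290,195:375],None,fx=4.4,fy=4.4,interpolation=cv2.INTER_CUBIC))
E
```

```text
[741.49571174 221.71009903  60.        ] [ 708.24986853 -115.71849646   60.        ] 339.062447267914 -0.09821007184282231 [724.87279013  52.99580128  60.        ]
20 [708.15245515 145.13482483  20.        ] [691.93072095 -37.18812806  20.        ] 183.04317471464785 -0.08873886558370819 [700.04158805  53.97334839  20.        ]
50 [702.22738156 141.68733638  50.        ] [686.40647059 -36.13059424  50.        ] 178.52035646769116 -0.08873886558370878 [694.31692607  52.77837107  50.        ]
[ 468.35854325    5.61136943 1234.13130964]
[620.54115963 185.58847147  88.        ]
[600.24274213 -53.09931101  88.        ]
[501.93075051 -42.36346899  88.        ]
[522.56089162 192.16366249  88.        ]
[561.31888597  70.57233849  88.        ]
239.54933365695013 -0.0848375865051615
235.43274649606263 -0.08773900031827923
```

View pics/z1.png

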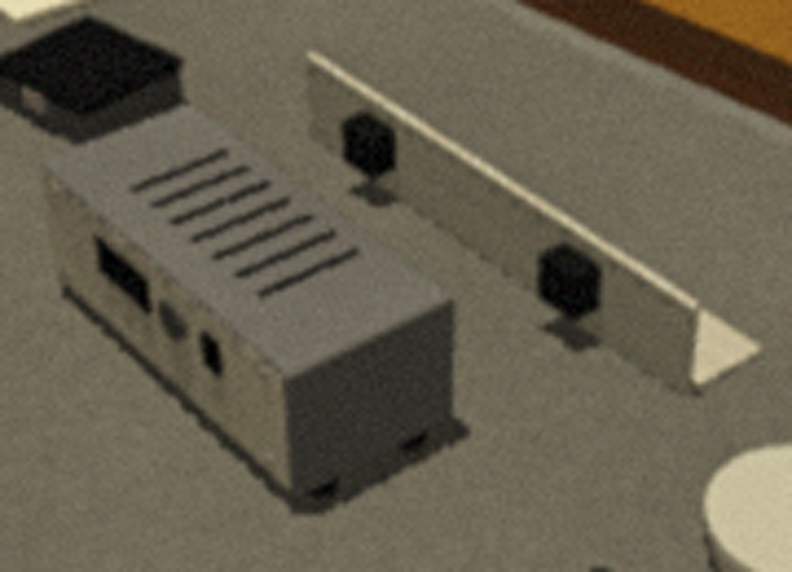

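```bash
python3 - <<'E'
import numpy as np
from scipy.spatial.transform import Rotation as R
r0=R.from_rotvec([-.713,-3.059,.002])
for yaw in(-5.2,):
  # desired: tool y at yaw, z down tilted so tip leads
  des=R.from_euler('z',yaw,degrees=True)*R.from_euler('y',-8,degrees=True)*R.from_rotvec([0,np.pi,0])
  print(des.as_matrix().round(3)); print((des*r0.inv()).as_rotvec(degrees=True).round(1))
E
```

```text
[[-0.986  0.091  0.139]
 [ 0.09   0.996 -0.013]
 [-0.139 -0.    -0.99 ]]
[-2.1 -7.8 21. ]
```

Emit:
{"method": "carry_out", "body": {"targets": [[[-0.3,-1.1,3],[28,-53,0],0],[[-0.6,-2.2,6],[50,-94,-5],0],[[-0.9,-3.3,9],[70,-132,-10],0],[[-1.2,-4.5,12],[90,-170,-20],0],[[-1.5,-5.6,15],[110,-207,-30],0],[[-1.8,-6.7,18],[130,-245,-40],0],[[-2.1,-7.8,21],[150,-283,-50],0],[[-2.1,-7.8,21],[168,-317,-50],0],[[-2.1,-7.8,21],[184,-347,-50],0],[[-2.1,-7.8,21],[199,-375,-50],0]]}}

```text
t: 2.18
ee_pos: [469.7, 194.6, 172.7]
orientation: [0.135, 2.999, -0.007]
ft_force: [0.9, 1.3, 0.2]
width: 24.2
```

Emit:
{"method": "carry_out", "body": {"targets": [[[0,0,0],[0,0,-35],0],[[0,0,0],[0,0,-75],0],[[0,0,0],[3,0,-110],0],[[0,0,0],[8,0,-135],0],[[0,0,0],[13,0,-146],0],[[0,0,0],[18,0,-146],0],[[0,0,0],[22,-1,-146],0],[[0,0,0],[25,-1,-146],0],[[0,0,0],[25,-1,-146],0],[[0,0,0],[25,-1,-146],0]]}}

```text
t: 3.02
ee_pos: [495.3, 195.8, 28.2]
orientation: [0.136, 2.996, -0.006]
ft_force: [0.8, -1.3, -0.7]
width: 0.5
```

```bash
python3 - <<'E'
from h import *
snap('top','t1'); snap('side','s1')
a=cv2.imread('pics/t1.png')[180:290,170:330]; b=cv2.imread('pics/s1.png')[140:300,180:380]
cv2.imwrite('pics/z2.png',np.vstack([cv2.resize(a,(480,330)),cv2.resize(b,(480,270))]))
print(w2pix([499,184.6,27],'top'),monitor.get_obs()['ee_pos'],monitor.get_obs()['ft_force'])
E
```

```text
[[208.45949254 269.00813638]] [494.71553004 195.62693563  27.85031963] [ 0.03641666  0.39490234 -0.94659375]
```

View pics/z2.png

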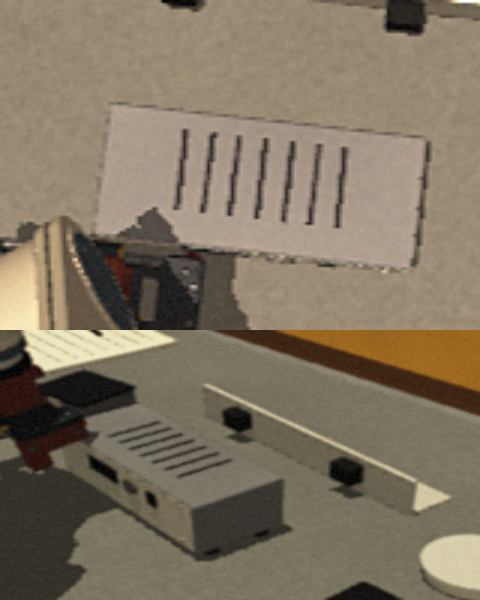

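The hand is at the panel's left end with the fingers closed, about 12 mm too far left. I'll correct that while making contact.

Emit:
{"method": "carry_out", "body": {"targets": [[[0,0,0],[0,-8,0],0],[[0,0,0],[2,-12,0],0],[[0,0,0],[5,-12,0],0],[[0,0,0],[8,-12,0],0],[[0,0,0],[11,-12,0],0],[[0,0,0],[14,-12,0],0],[[0,0,0],[16,-12,0],0],[[0,0,0],[18,-12,0],0]]}}

```text
t: 3.78
ee_pos: [509.4, 182.7, 26.0]
orientation: [0.137, 3.005, -0.011]
ft_force: [-13.1, 3.1, 6.9]
width: 0.3
```

Emit:
{"method": "carry_out", "body": {"targets": [[[0,0,0],[0,0,1.5],0],[[0,0,0],[0.5,0,3],0],[[0,0,0],[1,0,3.5],0],[[0,0,0],[1.5,0,4],0]]}}

```text
t: 4.12
ee_pos: [509.3, 182.3, 29.0]
orientation: [0.137, 3.007, -0.013]
ft_force: [-9.4, 2.2, -4.4]
width: 0.5
```

Emit:
{"method": "carry_out", "body": {"targets": [[[0,0,0],[1,0,0.1],0],[[0,0,0],[2,0,0.2],0],[[0,0,0],[3,0.2,0.3],0],[[0,0,0],[4,0.3,0.4],0]]}}

```text
t: 4.45
ee_pos: [511.1, 182.3, 28.9]
orientation: [0.137, 3.011, -0.014]
ft_force: [-14.2, 3.0, -1.2]
width: 0.7
```

Emit:
{"method": "carry_out", "body": {"targets": [[[0,0,-0.2],[1,0,0.2],0],[[0,0,-0.5],[2,0.1,0.4],0],[[0,0,-0.8],[3,0.2,0.6],0],[[0,0,-1],[4,0.3,0.8],0],[[0,0,-1.2],[5,0.4,1.0],0],[[0,0,-1.5],[6,0.5,1.2],0]]}}

```text
t: 4.95
ee_pos: [518.2, 182.8, 29.9]
orientation: [0.177, 3.008, -0.017]
ft_force: [-10.7, 1.6, -4.9]
width: 0.6
```

Emit:
{"method": "carry_out", "body": {"targets": [[[0,0,-0.4],[1.6,0.1,0.1],0],[[0,0,-0.8],[3.2,0.2,0.2],0],[[0,0,-1.2],[4.8,0.4,0.4],0],[[0,0,-1.6],[6.4,0.6,0.5],0],[[0,0,-2],[8,0.8,0.6],0],[[0,0,-2.4],[9.6,1,0.7],0],[[0,0,-2.8],[11.2,1.2,0.8],0],[[0,0,-3.2],[12.8,1.4,0.9],0],[[0,0,-3.6],[14.4,1.6,1],0],[[0,0,-4],[16,1.8,1.1],0]]}}

```text
t: 5.78
ee_pos: [534.3, 184.6, 30.9]
orientation: [0.282, 3.0, -0.025]
ft_force: [-11.0, 0.5, -4.5]
width: 0.3
```

```bash
python3 - <<'E'
from h import *
snap('top','t2'); snap('side','s2')
a=cv2.imread('pics/t2.png')[140:290,170:350]; b=cv2.imread('pics/s2.png')[140:300,180:380]
cv2.imwrite('pics/z3.png',np.hstack([cv2.resize(a,(400,333)),cv2.resize(b,(400,333))]))
E
```

```text
(no output)
```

View pics/z3.png

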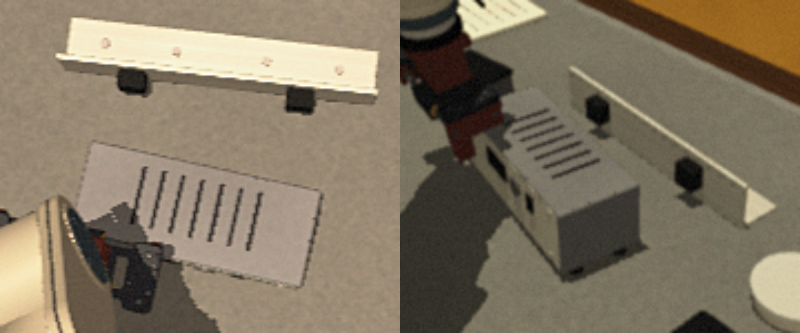

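The left end is ahead by about 6°: the back edge now runs from crop (92,142) to (322,190). I'll keep going to about 12°.

Emit:
{"method": "carry_out", "body": {"targets": [[[0,0,-0.5],[2,0.2,0.1],0],[[0,0,-1],[4,0.5,0.2],0],[[0,0,-1.5],[6,0.8,0.3],0],[[0,0,-2],[8,1,0.4],0],[[0,0,-2.5],[10,1.3,0.5],0],[[0,0,-3],[12,1.6,0.6],0],[[0,0,-3.5],[14,1.9,0.7],0],[[0,0,-4],[16,2.2,0.8],0],[[0,0,-4.5],[18,2.5,0.9],0],[[0,0,-5],[20,2.8,1],0]]}}

```text
t: 6.72
ee_pos: [554.2, 187.4, 31.8]
orientation: [0.413, 2.985, -0.035]
ft_force: [-10.9, 0.2, -4.2]
width: 0.6
```

Emit:
{"method": "carry_out", "body": {"targets": [[[0,0,-0.5],[2,0.3,0.1],0],[[0,0,-1],[4,0.6,0.2],0],[[0,0,-1],[-20,6,0],0],[[0,0,-1],[-50,0,0],0],[[0,0,-1],[-75,-25,0],0],[[0,0,-1],[-95,-60,-2],0],[[0,0,-1],[-100,-100,-4],0],[[0,0,-1],[-102,-140,-4],0],[[0,0,-1],[-102,-180,-4],0],[[0,0,-1],[-102,-205,-4],0]]}}

```text
t: 7.55
ee_pos: [457.6, -18.6, 30.6]
orientation: [0.437, 2.971, -0.029]
ft_force: [0.6, 0.7, 0.4]
width: 0.1
```

```bash
cat > look.py <<'E'
from h import *
import sys
n=sys.argv[1]; p0=[float(v) for v in sys.argv[2:5]]
M={}
for c in('top','side'):
    snap(c,c+n); r=regions_of('unit',c)
    if r: print(c,round(r[0]['confidence'],2),r[0]['mask'].sum()); M[c]=r[0]['mask'].astype(float)
for k in M: print(k,np.round(fit({k:M[k]},p0),3))
a=cv2.imread(f'pics/top{n}.png')[140:290,170:350]; b=cv2.imread(f'pics/side{n}.png')[140:300,180:380]
cv2.imwrite(f'pics/v{n}.png',np.hstack([cv2.resize(a,(480,400),interpolation=cv2.INTER_CUBIC),cv2.resize(b,(320,400))]))
o=monitor.get_obs();print(o['t'],o['ee_pos'],o['ft_force'])
E
python3 look.py 3 580 72 -.3
```

```text
top 0.84 4778
side 0.75 3400
top [ 5.85357e+02  6.77310e+01 -3.02000e-01  7.00000e-02]
side [ 6.06572e+02  6.41120e+01 -5.25000e-01  3.07000e-01]
7.75 [458.24498416 -16.68870888  30.65458561] [ 0.93517441 -0.122185    0.28184681]
```

View pics/v3.png

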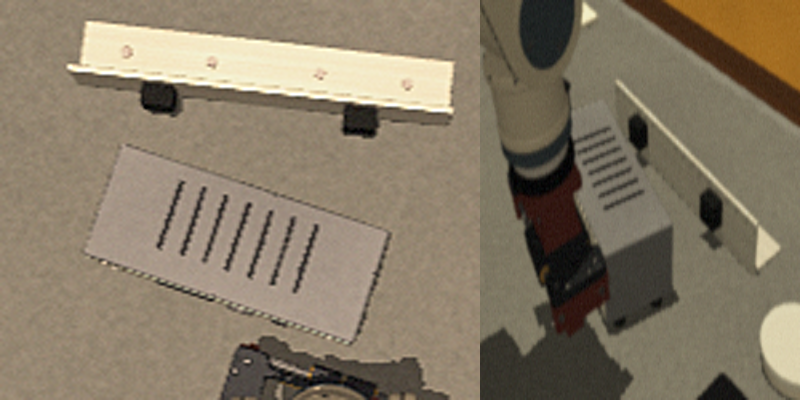

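The top fit puts the unit at (585, 68), with the left end about 12° ahead of square and its back about 66 mm from the buffers. Now I'll push the right end.

Emit:
{"method": "carry_out", "body": {"targets": [[[0,0,0],[8,0,-2],0],[[0,0,0],[16,0,-3],0],[[0,0,0],[23,0,-3],0],[[0,0,0],[28,0,-3],0],[[0,0,0],[31,0,-3],0],[[0,0,0],[33.5,0,-3],0],[[0,0,0],[35.5,-0.2,-2.7],0],[[0,0,0],[37,-0.5,-2.3],0],[[0,0,0],[38,-0.8,-1.8],0],[[0,0,0],[39,-1,-1.3],0]]}}

```text
t: 8.58
ee_pos: [495.3, -17.1, 28.9]
orientation: [0.437, 2.974, -0.029]
ft_force: [-3.7, 0.9, -0.8]
width: 0.5
```

Emit:
{"method": "carry_out", "body": {"targets": [[[0,0,0],[0.8,-0.3,0.4],0],[[0,0,0],[1.6,-0.5,0.8],0],[[0,0,0],[2.4,-0.8,1.2],0],[[0,0,0.2],[3.2,-1,1.4],0],[[0,0,0.4],[4,-1.3,1.6],0],[[0,0,0.6],[4.8,-1.6,1.8],0]]}}

```text
t: 9.08
ee_pos: [496.0, -18.2, 29.3]
orientation: [0.422, 2.984, -0.029]
ft_force: [-10.4, 4.3, -4.7]
width: 0.3
```

Emit:
{"method": "carry_out", "body": {"targets": [[[0,0,0.2],[1,-0.5,0.1],0],[[0,0,0.5],[2,-1,0.2],0],[[0,0,0.8],[3,-1.6,0.3],0],[[0,0,1.1],[4,-2.2,0.4],0],[[0,0,1.4],[5,-2.8,0.5],0]]}}

```text
t: 9.5
ee_pos: [500.7, -21.2, 29.6]
orientation: [0.386, 2.989, -0.026]
ft_force: [-10.6, 2.6, -5.2]
width: 0.8
```

Emit:
{"method": "carry_out", "body": {"targets": [[[0,0,0.5],[1.7,-0.9,0.1],0],[[0,0,1],[3.4,-1.8,0.2],0],[[0,0,1.5],[5.1,-2.7,0.3],0],[[0,0,2],[6.8,-3.6,0.4],0],[[0,0,2.5],[8.5,-4.5,0.5],0],[[0,0,3],[10.2,-5.4,0.6],0],[[0,0,3.5],[11.9,-6.3,0.7],0],[[0,0,4],[13.6,-7.1,0.8],0],[[0,0,4.5],[15.3,-7.9,0.9],0],[[0,0,5],[17,-8.7,1],0]]}}

```text
t: 10.33
ee_pos: [517.4, -29.9, 30.3]
orientation: [0.255, 3.004, -0.016]
ft_force: [-10.7, 2.0, -5.8]
width: 0.4
```

Emit:
{"method": "carry_out", "body": {"targets": [[[0,0,0.5],[1.9,-0.8,0.1],0],[[0,0,1],[3.8,-1.6,0.2],0],[[0,0,1.5],[5.7,-2.4,0.3],0],[[0,0,2],[7.6,-3.2,0.4],0],[[0,0,2.5],[9.5,-4,0.5],0],[[0,0,3],[11.4,-4.8,0.6],0],[[0,0,3.5],[13.3,-5.5,0.7],0],[[0,0,4],[15.2,-6.2,0.8],0],[[0,0,4.5],[17.1,-6.9,0.9],0],[[0,0,5],[19,-7.6,1],0]]}}

```text
t: 11.17
ee_pos: [536.4, -37.5, 31.2]
orientation: [0.123, 3.012, -0.005]
ft_force: [-10.2, 0.7, -5.5]
width: 0.5
```

```bash
python3 look.py 4 605 70 -.1
```

```text
top 0.83 4461
side 0.75 1415
top [ 6.09436e+02  6.33910e+01 -1.02000e-01  1.67000e-01]
side [ 6.11943e+02  6.82590e+01 -1.33000e-01  2.69500e+00]
11.3667 [536.97032158 -37.56628785  31.39056572] [-10.1592997   -0.39335453  -4.7962159 ]
```

View pics/v4.png

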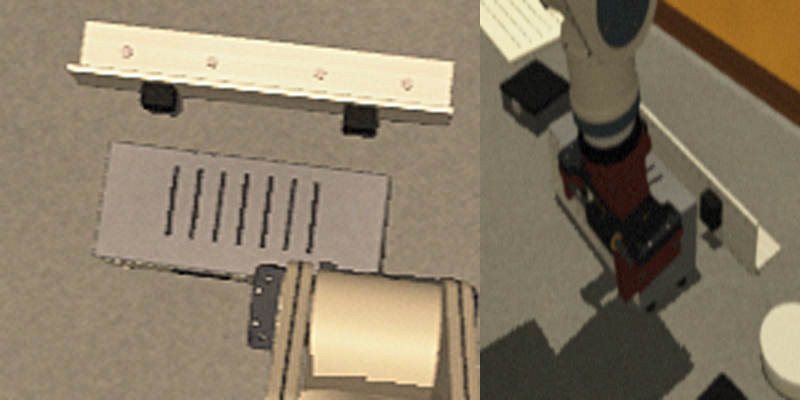

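The unit is about square now, with its back about 40 mm from the buffers. I'll carry on swinging the right end past square.

Emit:
{"method": "carry_out", "body": {"targets": [[[0,0,0.5],[1.9,-0.7,0.1],0],[[0,0,1],[3.8,-1.3,0.2],0],[[0,0,1.5],[5.7,-1.9,0.3],0],[[0,0,2],[7.6,-2.5,0.4],0],[[0,0,2.5],[9.5,-3,0.5],0],[[0,0,3],[11.4,-3.5,0.6],0],[[0,0,3.5],[13.3,-4,0.7],0],[[0,0,4],[15.2,-4.5,0.8],0],[[0,0,4.5],[17.1,-5,0.9],0],[[0,0,5],[19,-5.4,1],0]]}}

```text
t: 12.2
ee_pos: [555.4, -43.0, 32.0]
orientation: [-0.008, 3.014, 0.005]
ft_force: [-11.1, -0.8, -5.1]
width: 0.2
```

Emit:
{"method": "carry_out", "body": {"targets": [[[0,0,0.5],[1.9,-0.4,0.1],0],[[0,0,1],[3.8,-0.8,0.2],0],[[0,0,1.5],[5.7,-1.2,0.3],0],[[0,0,2],[7.6,-1.6,0.3],0],[[0,0,2.5],[9.5,-2,0.3],0],[[0,0,3],[11,-2.4,0.3],0],[[0,0,3],[12,-2.6,0.3],0]]}}

```text
t: 12.78
ee_pos: [567.6, -45.6, 32.3]
orientation: [-0.087, 3.012, 0.011]
ft_force: [-10.7, -0.6, -4.3]
width: 0.8
```

```bash
python3 look.py 5 620 65 .04
```

```text
top 0.67 4389
side 0.72 1538
top [6.26765e+02 6.42700e+01 5.30000e-02 2.00000e-01]
side [ 6.29932e+02  7.23190e+01 -3.10000e-02  2.43300e+00]
12.9833 [567.84227401 -45.60602589  32.44897007] [-10.16409455  -0.72434331  -3.81559568]
```

View pics/v5.png

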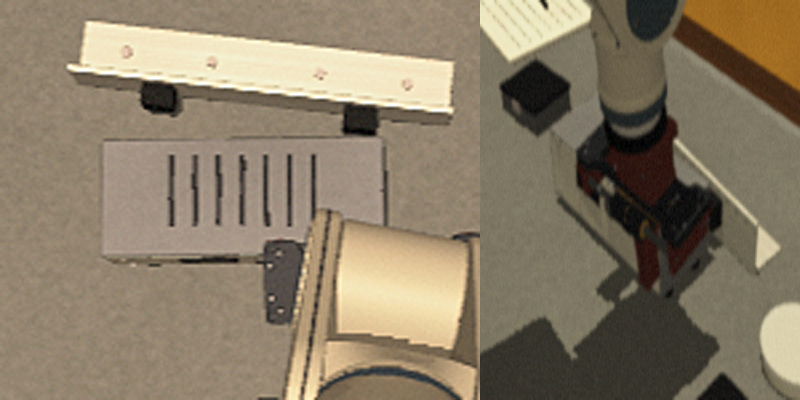

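Emit:
{"method": "carry_out", "body": {"targets": [[[0,0,0.4],[1.4,-0.2,0.1],0],[[0,0,0.8],[2.8,-0.4,0.1],0],[[0,0,1.2],[4.2,-0.6,0.2],0],[[0,0,1.6],[5.6,-0.8,0.2],0],[[0,0,2],[7,-1,0.3],0],[[0,0,2.2],[8,-1.2,0.3],0]]}}

```text
t: 13.48
ee_pos: [575.6, -46.8, 32.6]
orientation: [-0.145, 3.01, 0.015]
ft_force: [-12.2, -0.4, -4.8]
width: 0.2
```

```bash
python3 - <<'E'
from h import *
f=lambda a,b,z:pix2w(170+(a+.5)/2.667-.5,140+(b+.5)/2.667-.5,z,'top')
S=np.array([700,54,0]);th=-.093
X=np.array([np.cos(th),np.sin(th),0]);Y=np.array([-np.sin(th),np.cos(th),0])
for a,b in((103,140),(384,136),(103,257)):
  p=f(a,b,88); print(p,(p-S)@X,(p-S)@Y)
E
```

```text
[670.22519755 183.4281171   88.        ] -41.665605422074705 126.1037417479937
[679.06238059 -54.75072856  88.        ] -10.74789492436589 -110.22516782945807
[570.69028424 179.08688638  88.        ] -140.36723741877586 112.53786204524333
```

Emit:
{"method": "carry_out", "body": {"targets": [[[0,0,0.2],[0.8,-0.1,0],0],[[0,0,0.4],[1.6,-0.2,0.1],0],[[0,0,0.6],[2.4,-0.2,0.1],0],[[0,0,0.8],[3.2,-0.3,0.1],0]]}}

```text
t: 13.82
ee_pos: [578.7, -47.3, 32.7]
orientation: [-0.166, 3.009, 0.017]
ft_force: [-11.0, -2.5, -3.9]
width: 0.5
```

Emit:
{"method": "carry_out", "body": {"targets": [[[0,0,0.2],[0.8,-0.1,0],0],[[0,0,0.4],[1.6,-0.2,0.1],0],[[0,0,0.6],[2.4,-0.2,0.1],0],[[0,0,0.7],[2.8,-0.2,0.1],0]]}}

```text
t: 14.15
ee_pos: [579.6, -47.4, 32.5]
orientation: [-0.185, 3.012, 0.019]
ft_force: [-18.6, -4.0, 2.4]
width: 0.4
```

The force rose to 19 N, which is the right buffer felt. I'll ease off, back away and go to the left end.

Emit:
{"method": "carry_out", "body": {"targets": [[[0,0,0],[-0.5,0,0.3],0],[[0,0,0],[-1,0,0.3],0],[[0,0,0],[-20,0,0],0],[[0,0,0],[-50,20,-2],0],[[0,0,0],[-60,58,-3],0],[[0,0,0],[-60,98,-3],0],[[0,0,0],[-60,138,-3],0],[[0,0,0],[-60,178,-3],0],[[0,0,0],[-58,210,-3],0],[[0,0,0],[-58,226,-3],0]]}}

```text
t: 14.98
ee_pos: [530.7, 182.1, 33.0]
orientation: [-0.187, 2.993, 0.017]
ft_force: [0.6, -0.4, -0.9]
width: 0.7
```

```bash
python3 look.py 6 635 62 .09; python3 -c "
from h import *
print(regions_of('stop','top')[:0])
im=cv2.imread('pics/top6.png'); cv2.imwrite('pics/z6.png',cv2.resize(im[140:280,185:350],None,fx=4.5,fy=4.2,interpolation=cv2.INTER_CUBIC))"
```

```text
top 0.9 4866
side 0.97 4691
top [6.31635e+02 6.34540e+01 9.50000e-02 8.30000e-02]
side [6.35913e+02 6.97220e+01 2.60000e-02 1.34000e-01]
15.1833 [529.62968064 178.42432606  32.45742356] [ 0.11229903 -0.01000401 -0.71270428]
[]
```

View pics/z6.png

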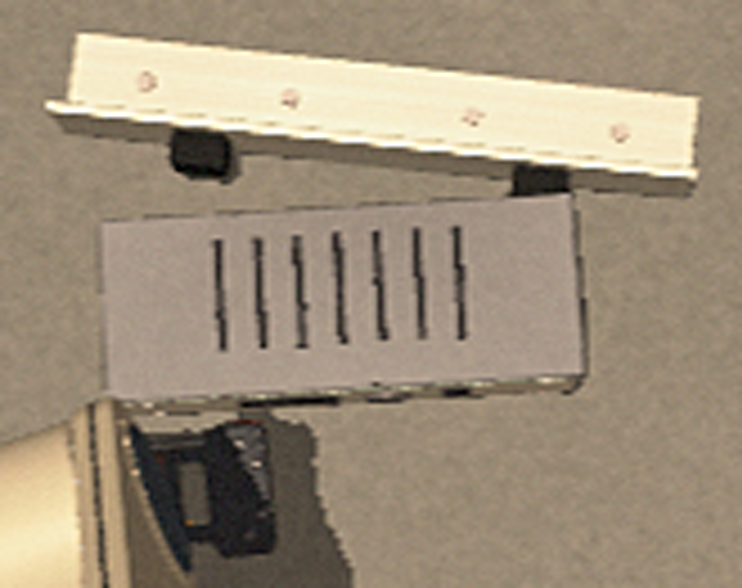

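```bash
cat > cor.py <<'E'
from h import *
import sys
S=np.array([700,54,0]);th=-.093
X=np.array([np.cos(th),np.sin(th),0]);Y=np.array([-np.sin(th),np.cos(th),0])
v=[float(x) for x in sys.argv[1:]]
P=[]
for a,b in zip(v[::2],v[1::2]):
  p=pix2w(185+(a+.5)/4.5-.5,140+(b+.5)/4.2-.5,88,'top'); P.append(p); print(p.round(1),((p-S)@X).round(1),((p-S)@Y).round(1))
print(np.mean(P,0))
d=P[0]-P[1];print('ang rel',np.arctan2(-d[0],d[1])-th)
E
python3 cor.py 102 222 572 195 583 375 107 402
```

```text
[669.5 185.7  88. ] -42.6 128.3
[689.6 -50.2  88. ] -0.7 -104.7
[592.3 -57.2  88. ] -96.9 -120.7
[572.3 179.   88. ] -138.8 112.6
[630.92640643  64.33104833  88.        ]
ang rel 0.17804236085511882
```

The unit stands at +10°, with its right corner on the buffer and its centre 4 mm off the middle of the stop. Now the closing swing on the left.

Emit:
{"method": "carry_out", "body": {"targets": [[[0,0,0],[6,-6,-2],0],[[0,0,0],[12,-11,-4],0],[[0,0,0],[18,-11.5,-5],0],[[0,0,0],[22,-11.5,-5],0],[[0,0,0],[25,-11.5,-5],0],[[0,0,0],[27.5,-11.5,-5],0],[[0,0,0],[29.5,-11.5,-4.7],0],[[0,0,0],[31,-11.4,-4.3],0],[[0,0,0],[32,-11.2,-3.8],0],[[0,0,0],[33,-11,-3.3],0]]}}

```text
t: 16.07
ee_pos: [560.9, 167.1, 28.4]
orientation: [-0.184, 3.0, 0.014]
ft_force: [-5.9, -1.1, -2.8]
width: 0.6
```

Emit:
{"method": "carry_out", "body": {"targets": [[[0,0,0],[0.8,0.3,0.4],0],[[0,0,-0.2],[1.6,0.6,0.8],0],[[0,0,-0.4],[2.4,0.9,1.1],0],[[0,0,-0.6],[3.2,1.2,1.3],0],[[0,0,-0.8],[4,1.5,1.5],0],[[0,0,-1],[5,1.8,1.6],0]]}}

```text
t: 16.57
ee_pos: [561.2, 167.5, 28.4]
orientation: [-0.158, 3.011, 0.009]
ft_force: [-17.7, -5.0, 4.8]
width: 0.2
```

Emit:
{"method": "carry_out", "body": {"targets": [[[0,0,0],[-0.5,-0.1,1],0],[[0,0,0],[-0.8,-0.2,2],0],[[0,0,0],[-0.8,-0.1,3],0]]}}

```text
t: 16.82
ee_pos: [561.2, 167.9, 31.3]
orientation: [-0.158, 3.009, 0.01]
ft_force: [-11.2, -1.1, -4.7]
width: 0.6
```

Emit:
{"method": "carry_out", "body": {"targets": [[[0,0,0],[0.8,0.3,0.2],0],[[0,0,-0.2],[1.6,0.6,0.3],0],[[0,0,-0.4],[2.4,0.9,0.4],0],[[0,0,-0.6],[3.2,1.2,0.5],0]]}}

```text
t: 17.15
ee_pos: [564.3, 169.1, 31.7]
orientation: [-0.142, 3.01, 0.008]
ft_force: [-10.8, -1.5, -4.7]
width: 0.5
```

Emit:
{"method": "carry_out", "body": {"targets": [[[0,0,-0.4],[1.6,0.5,0.1],0],[[0,0,-0.8],[3.2,1,0.2],0],[[0,0,-1.2],[4.8,1.5,0.3],0],[[0,0,-1.6],[6.4,2,0.4],0],[[0,0,-2],[8,2.5,0.5],0],[[0,0,-2.4],[9.6,2.9,0.6],0],[[0,0,-2.8],[11.2,3.3,0.7],0],[[0,0,-3.2],[12.8,3.7,0.8],0],[[0,0,-3.6],[14.4,4.1,0.9],0],[[0,0,-4],[16,4.5,1],0]]}}

```text
t: 17.98
ee_pos: [580.4, 173.9, 32.5]
orientation: [-0.037, 3.013, 0.001]
ft_force: [-11.1, 0.5, -4.8]
width: 0.1
```

Emit:
{"method": "carry_out", "body": {"targets": [[[0,0,-0.4],[1.5,0.4,0.1],0],[[0,0,-0.8],[3,0.8,0.2],0],[[0,0,-1.2],[4.5,1.1,0.3],0],[[0,0,-1.6],[6,1.4,0.4],0],[[0,0,-2],[7.5,1.7,0.5],0],[[0,0,-2.4],[9,2,0.5],0]]}}

```text
t: 18.48
ee_pos: [589.4, 176.0, 33.0]
orientation: [0.027, 3.012, -0.004]
ft_force: [-11.2, 1.5, -4.8]
width: 0.6
```

```bash
python3 -c "
from h import *
snap('top','top7')
im=cv2.imread('pics/top7.png'); cv2.imwrite('pics/z7.png',cv2.resize(im[140:280,185:350],None,fx=4.5,fy=4.2,interpolation=cv2.INTER_CUBIC))"
```

```text
(no output)
```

View pics/z7.png

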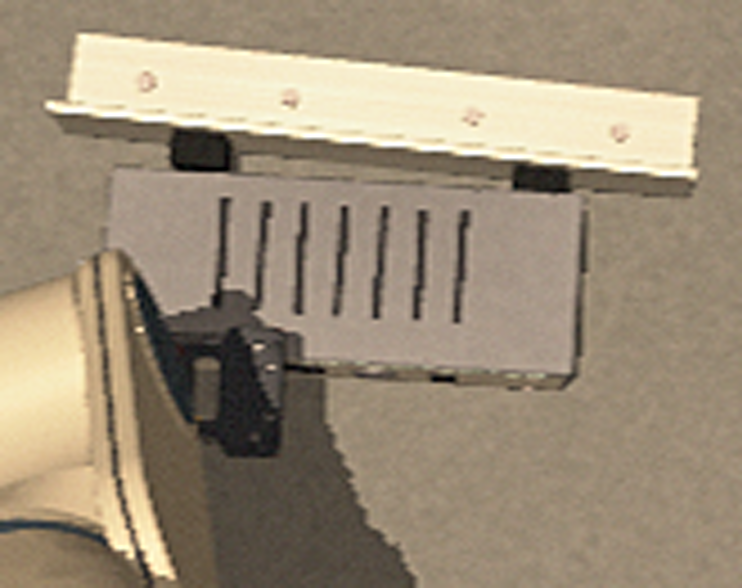

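The left corner still has about 10 mm to go: the back edge runs from crop (115,170) to (582,194). I'll finish slowly and watch the force.

Emit:
{"method": "carry_out", "body": {"targets": [[[0,0,-0.3],[1.2,0.2,0.1],0],[[0,0,-0.6],[2.4,0.4,0.2],0],[[0,0,-0.9],[3.6,0.6,0.3],0],[[0,0,-1.2],[4.8,0.8,0.3],0],[[0,0,-1.4],[5.6,0.9,0.3],0],[[0,0,-1.6],[6.4,1,0.4],0]]}}

```text
t: 19.03
ee_pos: [595.9, 177.2, 33.4]
orientation: [0.069, 3.012, -0.007]
ft_force: [-10.5, 1.9, -5.0]
width: 0.5
```

Emit:
{"method": "carry_out", "body": {"targets": [[[0,0,-0.2],[0.8,0.1,0.1],0],[[0,0,-0.4],[1.6,0.2,0.1],0],[[0,0,-0.6],[2.4,0.2,0.2],0],[[0,0,-0.7],[3.1,0.2,0.2],0]]}}

```text
t: 19.37
ee_pos: [599.0, 177.5, 33.7]
orientation: [0.087, 3.011, -0.008]
ft_force: [-10.9, 3.1, -5.3]
width: 0.1
```

Emit:
{"method": "carry_out", "body": {"targets": [[[0,0,-0.2],[0.7,0,0],0],[[0,0,-0.3],[1.4,0,0.1],0],[[0,0,-0.4],[2.1,0,0.1],0]]}}

```text
t: 19.62
ee_pos: [600.7, 177.6, 33.7]
orientation: [0.097, 3.012, -0.009]
ft_force: [-15.3, 5.1, -1.3]
width: 0.3
```

Emit:
{"method": "carry_out", "body": {"targets": [[[0,0,0],[0.4,0,0.1],0],[[0,0,0],[0.6,0,0.3],0]]}}

```text
t: 19.78
ee_pos: [600.6, 177.5, 33.8]
orientation: [0.097, 3.013, -0.009]
ft_force: [-14.9, 3.0, -5.4]
width: 0.5
```

Emit:
{"method": "carry_out", "body": {"targets": [[[0,0,0],[0,0,0.2],0],[[0,0,0],[-20,1,0],0],[[0,0,0],[-55,3,0],0],[[0,0,0],[-95,5,0],0],[[0,0,0],[-135,5,0],0],[[0,0,0],[-135,5,0],0]]}}

```text
t: 20.28
ee_pos: [463.6, 181.3, 35.6]
orientation: [0.094, 3.008, -0.01]
ft_force: [-0.8, -0.0, -0.8]
width: 0.3
```

```bash
python3 look.py 8 650 60 -.09; python3 -c "
from h import *
im=cv2.imread('pics/top8.png'); cv2.imwrite('pics/z8.png',cv2.resize(im[140:280,185:350],None,fx=4.5,fy=4.2,interpolation=cv2.INTER_CUBIC))
im=cv2.imread('pics/side8.png'); cv2.imwrite('pics/y8.png',cv2.resize(im[160:290,215:375],None,fx=4.6,fy=4.6,interpolation=cv2.INTER_CUBIC))"
```

```text
top 0.8 4959
side 0.72 4647
top [ 6.51777e+02  6.45610e+01 -9.80000e-02  6.10000e-02]
side [ 6.55363e+02  6.92050e+01 -1.21000e-01  8.60000e-02]
20.4833 [474.44130939 183.90080729  37.43243938] [0.50756774 0.26652033 0.43843573]
```

View pics/z8.png

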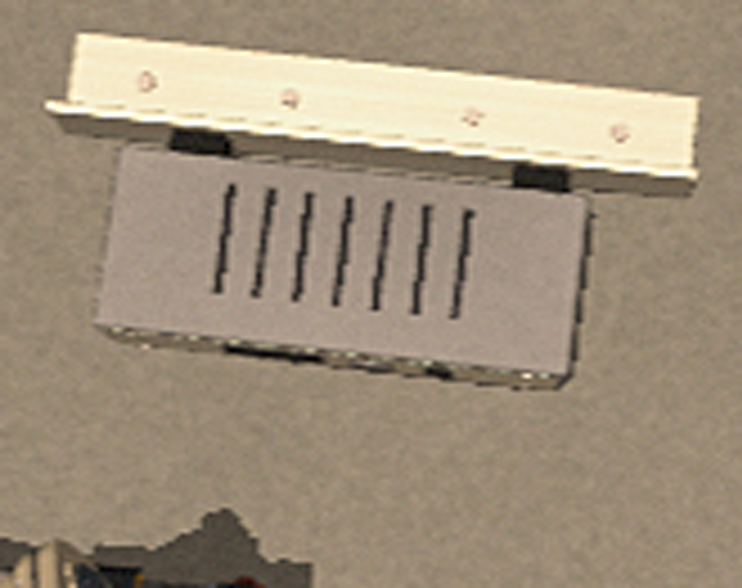

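View pics/y8.png

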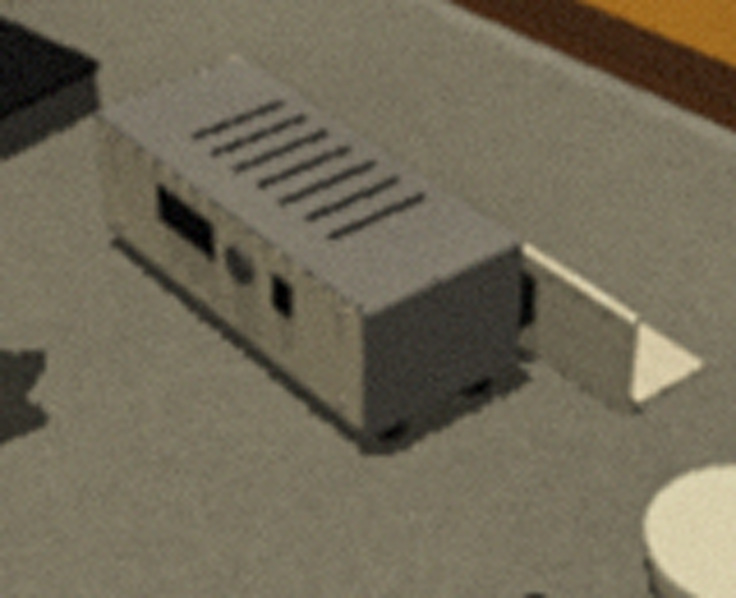

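```bash
python3 cor.py 122 146 591 197 574 374 97 325
```

```text
[711.5 177.4  88. ] -0.0 124.0
[688.7 -59.7  88. ] -0.7 -114.3
[592.7 -52.7  88. ] -96.9 -116.2
[613.5 185.8  88. ] -98.4 123.2
[651.60890328  62.68958984  88.        ]
ang rel -0.0025775236939909185
```

The back is parallel with the buffers within about 1 mm by the image. I'll check the right end by feel.

Emit:
{"method": "carry_out", "body": {"targets": [[[0,0,0],[5,-35,-2],0],[[0,0,0],[10,-75,-4],0],[[0,0,0],[15,-115,-5],0],[[0,0,-1],[20,-155,-6],0],[[0,0,-1],[25,-190,-6],0],[[0,0,-1],[50,-203,-7],0],[[0,0,-1],[75,-203,-7],0],[[0,0,-1],[88,-203,-7],0],[[0,0,-1],[93,-203,-7],0],[[0,0,-1],[96,-203,-7],0]]}}

```text
t: 21.32
ee_pos: [570.3, -20.5, 29.8]
orientation: [0.124, 2.997, -0.006]
ft_force: [-0.2, 0.0, -0.6]
width: 0.6
```

Emit:
{"method": "carry_out", "body": {"targets": [[[0,0,0],[1.2,0,0.1],0],[[0,0,0],[2.4,0,0.2],0],[[0,0,0],[3.6,0,0.3],0],[[0,0,0],[4.8,0,0.5],0],[[0,0,0],[6,0,0.8],0],[[0,0,0],[6,0,0.8],0]]}}

```text
t: 21.82
ee_pos: [574.5, -19.8, 30.7]
orientation: [0.122, 2.999, -0.006]
ft_force: [0.4, -0.8, 1.0]
width: 0.8
```

Emit:
{"method": "carry_out", "body": {"targets": [[[0,0,0],[1,0,0.1],0],[[0,0,0],[2,0,0.1],0],[[0,0,0],[3,0,0.1],0],[[0,0,0],[4,0,0.1],0],[[0,0,0],[5,0,0.2],0],[[0,0,0],[6,0,0.2],0]]}}

```text
t: 22.32
ee_pos: [580.5, -20.0, 30.7]
orientation: [0.123, 2.999, -0.006]
ft_force: [-0.2, 0.0, -0.3]
width: 0.5
```

Emit:
{"method": "carry_out", "body": {"targets": [[[0,0,0],[0.7,0,0.3],0],[[0,0,0],[1.4,0,0.6],0],[[0,0,0],[2.1,0,0.9],0]]}}

```text
t: 22.57
ee_pos: [581.9, -19.9, 31.4]
orientation: [0.123, 3.0, -0.006]
ft_force: [-2.1, -0.5, -1.5]
width: 0.4
```

Emit:
{"method": "carry_out", "body": {"targets": [[[0,0,0],[0.7,0,0.3],0],[[0,0,0],[1.4,0,0.6],0],[[0,0,0],[2.1,0,0.9],0],[[0,0,0],[2.6,0,1],0]]}}

```text
t: 22.9
ee_pos: [582.1, -19.9, 31.5]
orientation: [0.123, 3.005, -0.006]
ft_force: [-8.9, -1.2, -1.6]
width: 0.4
```

Emit:
{"method": "carry_out", "body": {"targets": [[[0,0,0],[0.6,0,0.2],0],[[0,0,0],[1.2,0,0.4],0],[[0,0,0],[1.6,0,0.6],0]]}}

```text
t: 23.15
ee_pos: [582.1, -19.9, 31.5]
orientation: [0.123, 3.008, -0.006]
ft_force: [-10.4, -1.1, -1.6]
width: 0.4
```

Emit:
{"method": "carry_out", "body": {"targets": [[[0,0,0],[0.6,0,0.2],0],[[0,0,0],[1.2,0,0.4],0],[[0,0,0],[1.6,0,0.6],0]]}}

```text
t: 23.4
ee_pos: [582.2, -19.9, 31.5]
orientation: [0.124, 3.011, -0.006]
ft_force: [-12.9, -0.9, -1.6]
width: 0.2
```

Emit:
{"method": "carry_out", "body": {"targets": [[[0,0,0],[0.5,0,0.3],0],[[0,0,0],[1,0,0.6],0],[[0,0,0],[1.3,0,0.9],0]]}}

```text
t: 23.65
ee_pos: [582.2, -19.9, 31.7]
orientation: [0.124, 3.014, -0.007]
ft_force: [-13.6, -1.8, -5.4]
width: 0.5
```

Emit:
{"method": "carry_out", "body": {"targets": [[[0,0,0],[0.5,0,0.1],0],[[0,0,0],[1,0,0.1],0],[[0,0,0],[1.4,0,0.1],0]]}}

```text
t: 23.9
ee_pos: [582.3, -19.9, 31.6]
orientation: [0.124, 3.016, -0.007]
ft_force: [-19.1, -1.6, 2.3]
width: 0.3
```

The right end doesn't move at 19 N, so it is on its buffer. I'll take the hand away.

Emit:
{"method": "carry_out", "body": {"targets": [[[0,0,0],[-2,0,0],0],[[0,0,0],[-20,0,0],0],[[0,0,0],[-55,0,5],0],[[0,0,0],[-90,0,20],0],[[0,0,0],[-120,0,45],0],[[0,0,0],[-140,0,70],0],[[0,0,0],[-150,0,90],0],[[0,0,0],[-150,0,90],0],[[0,0,0],[-150,0,90],0]]}}

```text
t: 24.65
ee_pos: [442.6, -20.1, 126.2]
orientation: [0.123, 2.994, -0.006]
ft_force: [-0.1, -0.1, -0.4]
width: 0.4
```

```bash
python3 look.py 9 650 60 -.09; python3 -c "
from h import *
im=cv2.imread('pics/top9.png'); cv2.imwrite('pics/z9.png',cv2.resize(im[140:280,185:350],None,fx=4.5,fy=4.2,interpolation=cv2.INTER_CUBIC))
for q in('slide_box','mouse','dish'): print(q,[cam2w(d['point'],'top').round(0) for d in place_of(q,'top')[:1]])"
```

```text
top 0.88 5020
side 0.58 4225
top [ 6.51583e+02  6.39180e+01 -9.50000e-02  5.00000e-02]
side [ 6.59136e+02  6.85220e+01 -1.43000e-01  1.83000e-01]
24.85 [441.42633376 -19.95736439 123.97336537] [-0.29665899 -0.23232884  0.121687  ]
slide_box [array([661., 354.,  -5.])]
mouse [array([ 515., -208.,   -5.])]
dish [array([ 664., -224.,   -2.])]
```

View pics/z9.png

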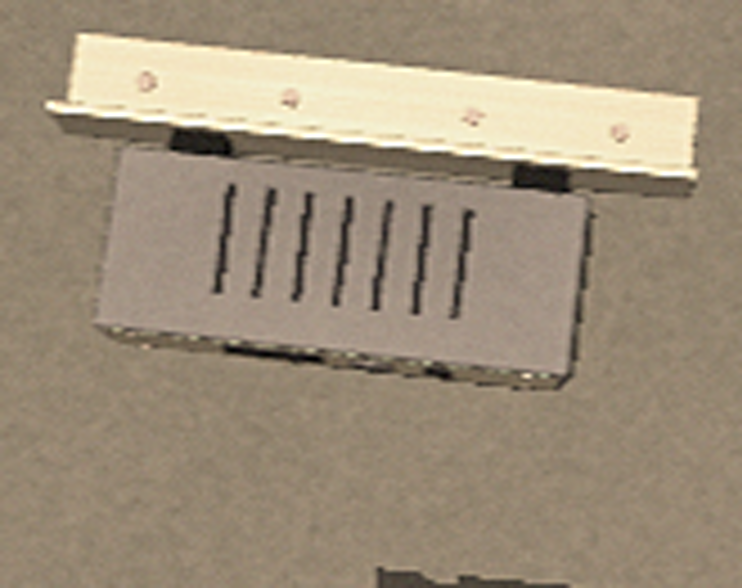

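The picture is unchanged from before the check: the back edge runs parallel with the buffers and meets both, and nothing else has moved. I'll hand it in.

```bash
python3 -c "
from h import *
print(order.close_job())"
```

```text
the job is handed in; nothing more can be done
None
```

I walked the power supply back to its rear stop, and by my last checks its back is square against both buffers. I handed the job in at about 25 s of the 72 s; the hand-in reports no verdict.

- **Swings:** I swung the left end about 12° ahead, then the right end through square to about 10° past, where it met the right buffer. Pushing the left end then closed the unit onto the left buffer.
- **Forces:** swinging took about 10–13 N. The highest readings were about 19 N, when the right end met its buffer and again in the final check there. Readings come only at the end of each move, so a brief higher value in between would not have shown.
- **Final seating:** the right end did not move at 19 N. The left end stopped moving as its force rose from 11 to about 16 N. In the top picture the back is parallel to the stop within about 0.2°, both ends are within about 1 mm of the buffer faces, and the unit's centre is about 4 mm left of the stop's middle.
- **Bystanders and hand:** the slide box, mouse and dish were found within about 3 mm of their starting places, which is within the measuring error. The hand was well clear with force readings near zero.
- **One disagreement:** the side camera's fit gave about 2.7° more turn and about 8 mm further back. I set it aside because it fitted poorly (about 18% mismatch, against 5% for the top view).

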